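# Load a relay cassette into the ratchet contact stand

## Robot

A 6-joint arm with a two-finger parallel gripper is mounted at the origin on the work surface. World frame = base frame: x ahead of the robot, y to its left, z up, the work surface at z = 0. Lengths are in m, angles in rad, forces in N, time in s.
With the tool pointing down it reaches from about 0.35 to 0.975 m from the base axis. Payload 4.9 kg.
Tool frame: the origin (TCP) lies at the centre of the arm's flange, where the gripper is bolted on; the fingertips stand 173 mm ahead of it and the grasp point (between the pads) lies 155 mm ahead of it (ctrl.finger_overhang is the distance from the TCP to the fingertips, in m); z points along the fingers, y is the direction in which the jaws open and shut (so a half turn about z gives the same grasp; the last joint's range is limited). The gripper opens to 85 mm and grips with 20 to 120 N. Pads are 22 mm wide; open, the fingers measure 114 mm over their backs; the gripper's body (76 mm by 85 mm) begins 54 mm behind the grasp point. The pads swing forward as they close: fully open they stand 13 mm farther back than shut.
Start: joints at [-0.119, 0.053, 1.613, -0, 1.476, -0.119], TCP at [0.625, 0, 0.405] pointing down, gripper open.
Joint ranges: [-3.01, 3.01], [-1.01, 2.22], [0.06, 2.58], [-1.02, 4.17], [0.09, 2.62], [-3.14, 3.14]. Speed limits (rad/s): [2.57, 2.57, 3.14, 3.14, 3.14, 3.14].

## Interface

Orientations are given as a rotation vector (axis times angle).
In Python, from station import ctrl, eyes, spotter gives the robot as it stands.
- The arm moves only by the shell command python3 -m crank 'ROWS' [FORCE]. ROWS is JSON, a list of rows, each a list of 7 numbers: the turn, a rotation vector about the tool's x, y, z in rad, then the shift along the tool's x, y, z in mm, then the closure, from -1 (fully open) to 1 (shut). A call has 1 to 8 rows; each row shifts and turns the pose as measured when the row begins, along the tool's axes as they then stand; what a row does not reach is not made up. A row lasts 1/12 s, in which the tool goes at most 41.7 mm and 7.16 degrees, less where a joint would pass 70% of its speed; a pose out of reach is approached as far as the arm can. A call is refused whole if a number of a shift passes 41.7 or a number of a turn 0.125, either way. A call with a gripper value outside its range is refused whole. The fingers move at their own pace and stop on an object; FORCE is the grip in N (left out, the last holds). Time passes only in rows, so rows that do not move let the fingers close. It gives the time, the measured TCP pose, the force and the opening at its end, in the units of the state.
- ctrl.get_obs(): the state, without advancing time (a new reading comes with each control period).
- eyes.get_image(name): name is "scene" or "side" or "wrist"; returns a dict with "image" (420x560x3 uint8, red, green, blue), "vertical_fov" (degrees; the focal length in pixels is half the picture's height over the tangent of half this angle, whatever the lens; pixels are square), "cx", "cy" (the principal point, pixels), "rvec" (rotation vector, rad) and "tvec" (3), from world to camera coordinates, as OpenCV has them; the wrist camera has in their place "mount" (4x4, takes a point from camera to tool coordinates, whose origin is the TCP and whose axes are the flange's). Camera axes: x right, y down, z forward; pixel columns grow to the right and rows downward; lengths in m; the calibration is good to about 2 mm. A picture is of the moment at which its call begins: read the wrist's pose just before it. There is no depth.
- ctrl.finish_job(): hands the job in, once; it reports no verdict.
Trained networks look in a picture, given as the dict that the camera call returned (one of the last four; its "shot" number tells which), for a name from the list of things; names that differ only in an ending like _2 or _b are one class to them, and where a whole thing is asked for, a point or a joint stands for the part that bears it (a point fixed in the world has none). Each returns a list of dicts, best first, with "confidence" (0 to 1); they miss things now and then, are a little off and sometimes report something else, mostly with a low value. They report only what shows in the picture. A call takes as long as a camera call.
- spotter.look_for(query, picture): "centre" ([x, y, z] in m, in world coordinates, good to about 4 mm: the middle of the surface that is visible of it).
- spotter.outline_of(query, picture): "region" (420x560 bool, what is visible of it).
- spotter.mark_of(query, picture): "centre" ([x, y, z] in m, in world coordinates, good to about 4 mm: a listed point, or the origin of a listed thing).
The state is a dict: "t": time; "q": joint angles; "dq": joint speeds; "effort": joint torques, N m; "tool_pos": TCP position; "tool_rot": TCP orientation; "contact_force": force on the tool from outside, world axes, zero at the start; "wrist_torque": the same for the moment, N m; "opening": finger opening in m.
Only numpy, scipy, OpenCV 4.12 (cv2) and the standard library are available. Lean on these libraries where they do the work, as an engineer would, in place of code of your own. Each camera call takes 0.05 s, during which the arm holds its last target.

## Task

Load the relay cassette into the ratchet stand: pull the slide up by its grip, past its clicking pawl, until it stands at least 52 mm above its lowest position, and let go; then push the cassette gently along its channel until it is fully home against the end stop. Then press the thumb pad to lift the pawl, and keep pressing gently so that the slide comes down until its foot rests on the cassette; the foot is screwed in or out to an unknown length, so feel for the touch and do not press on the cassette with more than 16 N. Let go and leave everything else on the desk where it is.

Things in the scene. Friction and masses are not known exactly. Their poses are not given: they have to be found in the camera images.
- stand: Ratchet stand, fixed: grey base plate 345 x 120 x 18 mm with a square steel post. Origin under the plate on the foot's axis, z up, x along the channel from its open end (plate edge x = -205 mm) to the post (x = +105 mm, 215 mm tall). The channel floor is the plate's top, 18 mm above the desk, between rails 54 mm apart and 18 mm high. The slide's head runs on the post; nothing fixed is above it.
- stop: End stop of the channel, fixed: aluminium block 12 x 60 x 30 mm across the channel; its face towards the open end is at stand x = +35 mm. Its origin is the same as the stand's. It must not be hit with more than 30 N.
- home (a point): Fixed point of the stand where the middle of the cassette (point module_mid) lies when it is fully home: stand x = -40 mm, y = 0, 38 mm above the desk; axes as the stand's.
- slide (a joint): Height of the slide, m, 0 (lowest) to 0.066; grows upwards. A brake of about 8 N keeps it where it is left: lifting takes 10 to 16 N, lowering with the pawl lifted 4 to 7 N. Teeth catch at 0, 0.012 ... 0.060 (every 12 mm): below the last one passed it cannot go down unless the pawl is lifted. The foot touches anywhere from 0.012 to 0.036: feel for it; it must not press with over 16 N.
- pawl (a joint): Angle of the sprung pawl on the slide's head, rad: 0 in the teeth, free of them above 0.10, stop at 0.18. Pressing the thumb pad down (11 mm travel, 1 to 3 N) lifts it; let go, it springs back. At its stop, further pressing pushes the slide down.
- handle (a point): Centre of the slide's grip: black upright square block 24 x 24 x 45 mm (sides along the stand's x, y) on a stem above the arm and foot, 217 mm above the desk at slide = 0. Pinch it from above. The foot below it: a rod 20 mm thick with a rubber disc 28 mm across, its underside 22 to 46 mm above the desk at slide = 0 (screwed to an unknown length). Arm 30 mm wide, underside at 115 mm.
- pad (a point): Centre of the top face of the steel thumb pad: a plate 28 mm (stand x) x 36 mm (y), at stand x = +58 mm, 58 mm from the grip towards the post, at 245 mm above the desk when slide = 0 and pawl = 0; moves with slide and pawl. Press it straight down from above.
- module_mid (a point): Centre of the relay cassette to load: grey plastic box 150 mm long (x) x 50 mm wide (y) x 40 mm high, 0.2 to 0.42 kg, lying loose in the channel in front of the foot with 2 mm play to each rail, drawn out 55 to 75 mm from home. Its x axis points along the channel towards the stop. Its top is 58 mm above the desk. Sliding it takes 1 to 5 N.
- module_front (a point): Centre of the cassette's flat black outer end face (x = -75 mm from its middle), 38 mm above the desk: push here.
- spare: Bystander: shorter grey cassette 110 x 50 x 40 mm lying beside the stand.
- driver: Bystander: screwdriver lying beside the stand.
- jar: Bystander: clear jar 44 mm across, 60 mm tall beside the stand.
- collar: Bystander: steel ring 60 mm across, 22 mm tall beside the stand.
- mug: Bystander: white mug 80 mm across, 90 mm tall.
- meter: Bystander: black hand meter 150 x 80 x 43 mm.
- can: Bystander: aluminium can 66 mm across, 110 mm tall.

How it is judged:
By the outcome, as a careful person would: the job done as asked, in the order asked, and still so for the second after the job is handed in, with the robot touching nothing.
It also fails if it takes over 58 s, if anything falls off the work surface, if the arm or the gripper's body presses on something with over 40 N, if the wrist force passes 120 N, or if a joint passes its speed limit or range.

## Working session

There is one attempt and no reset: what is moved stays moved. The work goes in short steps, Python scripts to look and compute and a shell command to move; the robot and the scene stay as the last step left them, time stands still between calls to the robot, and variables do not carry over. Pictures are saved under pics/ and viewed, and the job is handed in when it is done.

```bash
ls; mkdir -p pics; cat > h.py <<'E'
import numpy as np,cv2
from station import ctrl,eyes,spotter
from scipy.spatial.transform import Rotation as R
def save(p,n): cv2.imwrite('pics/'+n+'.png',p['image'][:,:,::-1])
def st():
    o=ctrl.get_obs(); print('t',round(o['t'],3),'pos',np.round(o['tool_pos'],4),'F',np.round(o['contact_force'],2),'open',round(o['opening'],4)); return o
E
python3 - <<'E'
from h import *
st()
for n in ['scene','side']:
    p=eyes.get_image(n); save(p,n+'0')
    for q in ['handle','pad','module_mid','module_front','stand','home']:
        r=spotter.mark_of(q,p); print(n,q,[(np.round(d['centre'],4),round(d['confidence'],2)) for d in r[:2]])
print(st()['tool_rot'])
E
```

```text
pics
t 0.0 pos [0.6247 0.     0.4034] F [ 0.02 -0.29  0.73] open 0.0856
scene handle [(array([0.5398, 0.0324, 0.2204]), 0.61)]
scene pad [(array([0.5561, 0.0925, 0.2434]), 0.77), (array([ 0.626 ,  0.3259, -0.0052]), 0.67)]
scene module_mid [(array([ 0.5183, -0.0691,  0.0367]), 0.96)]
scene module_front [(array([ 0.5008, -0.1397,  0.0376]), 0.77)]
scene stand [(array([0.544 , 0.0323, 0.0043]), 0.7), (array([ 0.6541,  0.0102, -0.0023]), 0.47)]
scene home [(array([ 0.5321, -0.002 ,  0.0374]), 0.76)]
side handle [(array([0.5431, 0.033 , 0.2204]), 0.63)]
side pad [(array([0.5574, 0.0922, 0.246 ]), 0.65)]
side module_mid [(array([ 0.5235, -0.0611,  0.0391]), 0.59), (array([0.5431, 0.0346, 0.0025]), 0.4)]
side module_front [(array([ 0.5006, -0.1364,  0.0349]), 0.68)]
side stand [(array([0.5459, 0.0343, 0.001 ]), 0.8)]
side home [(array([ 0.5342, -0.0048,  0.0392]), 0.78)]
t 0.7 pos [ 0.625  -0.      0.4047] F [ 0.14 -0.4  -0.44] open 0.0852
[ 2.22145191e+00  2.22140773e+00 -3.28859295e-05]
```

View pics/scene0.png

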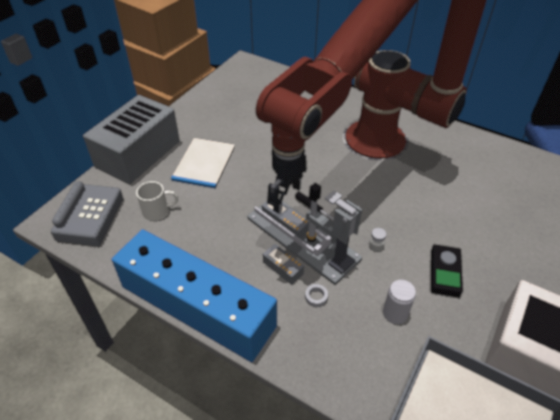

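View pics/side0.png

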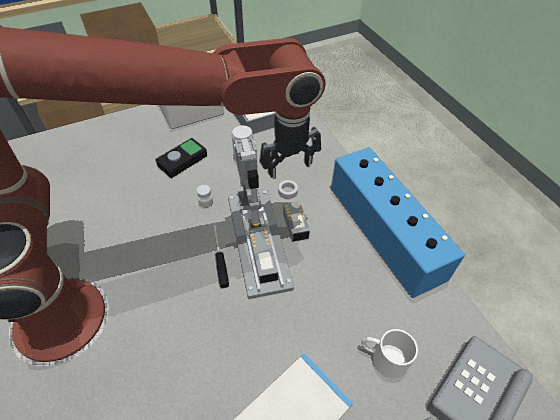

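```bash
python3 - <<'E'
from h import *
import math
# fit stand pose (x,y,yaw)
pts=[((0,0),(.5398,.0324)),((.058,0),(.5561,.0925)),((0,0),(.5431,.033)),((.058,0),(.5574,.0922)),((0,0),(.544,.0323)),((0,0),(.5459,.0343)),((-.04,0),(.5321,-.002)),((-.04,0),(.5342,-.0048))]
ln=[(.5183,-.0691),(.5008,-.1397),(.5235,-.0611),(.5006,-.1364)]
P=np.array([a for a,b in pts]+[(0,0)]*0);Q=np.array([b for a,b in pts])
# direction: line fit through all
A=np.vstack([Q,ln]);c=A.mean(0);u,s,v=np.linalg.svd(A-c);d=v[0]*np.sign(v[0][1]);yaw=math.atan2(d[1],d[0])
o=np.mean([q-p[0]*d for p,q in zip(P,Q)],0)
print('yaw deg',math.degrees(yaw),'origin',o,'resid',np.round((A-c)@np.array([-d[1],d[0]]),4))
print('module x', [round(float((np.array(l)-o)@d),4) for l in ln])
o_=ctrl.get_obs();print(R.from_rotvec(o_['tool_rot']).as_matrix().round(3))
E
```

```text
yaw deg 76.4210151367473 origin [0.54301846 0.03436329] resid [ 0.0029  0.0011 -0.0002 -0.0002 -0.0012 -0.0026  0.0023 -0.0004 -0.0001
  0.0004 -0.0032  0.0013]
module x [-0.1064, -0.1791, -0.0974, -0.1759]
[[ 0.  1. -0.]
 [ 1. -0. -0.]
 [-0. -0. -1.]]
```

```bash
python3 -m crank '[[0,0,0,12,-28,-15,-1],[0,0,0,12,-28,-15,-1],[0,0,0,10,-26,0,-1],[0,0,0.118,0,0,0,-1],[0,0,0.118,0,0,0,-1],[0,0,0,0,0,0,-1],[0,0,0,0,0,0,-1]]' 40; cat > w.py <<'E'
from h import *
import sys
def stand():
    return np.array([0.54302,0.03436]),np.radians(76.42)
o=st(); p=eyes.get_image('wrist'); save(p,sys.argv[1])
Rt=R.from_rotvec(o['tool_rot']).as_matrix(); print('tool x,y',Rt[:2,0].round(3),Rt[:2,1].round(3),'z',Rt[:,2].round(3))
for q in sys.argv[2:]:
    r=spotter.mark_of(q,p)
    for d in r[:2]:
        c=np.array(d['centre']); print(q,c.round(4),round(d['confidence'],2),'in tool mm',((c-o['tool_pos'])@Rt*1000).round(1))
E
python3 w.py wrist1 handle pad stand home module_front
```

```text
t: 1.28
tool_pos: [0.5397, 0.0352, 0.433]
tool_rot: [-2.472, -1.933, 0.005]
contact_force: [0.1, -0.1, -0.4]
opening: 0.0857
t 1.283 pos [0.5397 0.0352 0.433 ] F [ 0.09 -0.07 -0.38] open 0.0857
tool x,y [0.241 0.97 ] [ 0.97  -0.241] z [-0.005  0.001 -1.   ]
handle [0.5435 0.0374 0.2179] 0.62 in tool mm [  3.2   4.2 215.1]
pad [0.5544 0.0882 0.2433] 0.89 in tool mm [ 55.1   2.4 189.7]
stand [0.5423 0.0394 0.0008] 0.56 in tool mm [  4.9   3.7 432.2]
stand [0.554  0.0918 0.2461] 0.48 in tool mm [ 58.5   1.2 186.9]
home [0.5529 0.0906 0.2427] 0.4 in tool mm [ 57.1   0.4 190.3]
module_front [ 0.4997 -0.1357  0.036 ] 0.62 in tool mm [-175.3    4.4  397.1]
```

View pics/wrist1.png

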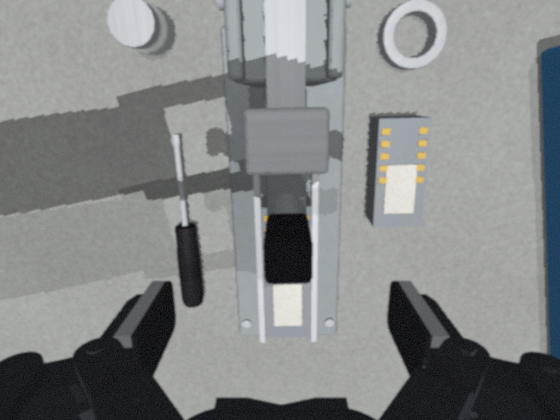

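```bash
cat >> h.py <<'E'
def ray(p,o,u,v,z):
    f=p['image'].shape[0]/2/np.tan(np.radians(p['vertical_fov'])/2)
    M=np.array(p['mount']); Rt=R.from_rotvec(o['tool_rot']).as_matrix()
    d=Rt@(M[:3,:3]@np.array([(u-p['cx'])/f,(v-p['cy'])/f,1])); c=Rt@M[:3,3]+o['tool_pos']
    w=c+d*(z-c[2])/d[2]; return w,(w-o['tool_pos'])@Rt*1000
E
python3 - <<'E'
from h import *
o=st();p=eyes.get_image('wrist')
g=p['image'].astype(int)
for u,v,z in [(246,108,.245),(328,108,.245),(246,173,.242),(328,173,.242),(287,140,.245),(265,213,.2395),(312,213,.2395),(265,282,.2395),(312,282,.2395)]:
    w,t=ray(p,o,u,v,z);print(u,v,w.round(4),t.round(1))
print(np.array(p['mount']).round(3))
m=spotter.outline_of('handle',p)
ys,xs=np.nonzero(m[0]['region']);print(xs.min(),xs.max(),ys.min(),ys.max())
print(g.sum(2)[205:290:3,288], g.sum(2)[205:290:3,300])
E
```

```text
t 1.583 pos [0.54   0.0349 0.4325] F [-0.2   0.26 -0.15] open 0.0852
246 108 [0.5436 0.1098 0.245 ] [ 73.6 -13.7 187.5]
328 108 [0.5761 0.1017 0.245 ] [ 73.6  19.8 187.3]
246 173 [0.5358 0.0833 0.242 ] [ 46.  -14.7 190.6]
328 173 [0.5707 0.0746 0.242 ] [ 46.   21.3 190.4]
287 140 [0.5567 0.0932 0.245 ] [ 60.7   3.2 187.5]
265 213 [0.5389 0.0627 0.2395] [ 26.7  -6.7 193. ]
312 213 [0.5599 0.0574 0.2395] [ 26.8  15.  192.9]
265 282 [0.5297 0.0282 0.2395] [ -8.9  -7.2 193.1]
312 282 [0.5522 0.0227 0.2395] [ -8.9  15.9 192.9]
[[ 0.    -0.952 -0.307  0.079]
 [ 1.     0.     0.     0.001]
 [-0.    -0.307  0.952  0.031]
 [ 0.     0.     0.     1.   ]]
216 350 0 283
[278 281 282 105  89  46  66  64  71  49  49  74  42  39  88  67  73  45
  64  59  76  62  59  47  69  66 329 680 685] [254 258 242  80  38  53  73  63  45  53  31  14  60  71  77  55  77  76
  68  59  55  62  76  65  49  47 387 669 671]
```

```bash
python3 -m crank '[[0,0,0,3,4,0,-1],[0,0,0,0,0,20,-1],[0,0,0,0,0,20,-1],[0,0,0,0,0,14,-1],[0,0,0,0,0,0,-1],[0,0,0,0,0,0,-1]]' 60; python3 w.py wrist2 handle pad
```

```text
t: 2.18
tool_pos: [0.5467, 0.0372, 0.3784]
tool_rot: [-2.475, -1.932, 0.001]
contact_force: [0.3, -0.2, 0.3]
opening: 0.0851
t 2.183 pos [0.5467 0.0372 0.3784] F [ 0.35 -0.23  0.32] open 0.0851
tool x,y [0.242 0.97 ] [ 0.97  -0.242] z [-0.002  0.001 -1.   ]
handle [0.5442 0.0398 0.2178] 0.75 in tool mm [  1.8  -2.8 160.6]
pad [0.5526 0.0925 0.2435] 0.58 in tool mm [ 55.   -7.4 134.9]
```

View pics/wrist2.png

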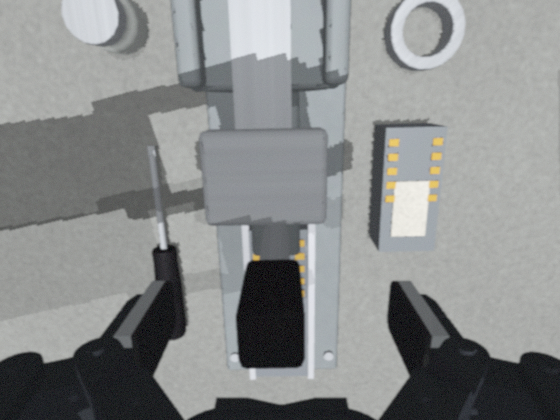

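```bash
python3 -m crank '[[0,0,0,1,-3,0,-1],[0,0,0,0,0,0,-1],[0,0,0,0,0,0,0.3],[0,0,0,0,0,0,0.6],[0,0,0,0,0,0,0.6],[0,0,0,0,0,0,0.6]]' 60; python3 w.py wrist3 handle
```

```text
t: 2.83
tool_pos: [0.5447, 0.0391, 0.3843]
tool_rot: [2.472, 1.931, 0.01]
contact_force: [-0.3, 0.7, -0.4]
opening: 0.0388
t 2.833 pos [0.5447 0.0391 0.3843] F [-0.3   0.73 -0.38] open 0.0388
tool x,y [0.242 0.97 ] [ 0.97  -0.242] z [ 0.008  0.    -1.   ]
handle [0.543  0.0366 0.2158] 0.69 in tool mm [ -3.2  -2.3 168.5]
```

View pics/wrist3.png

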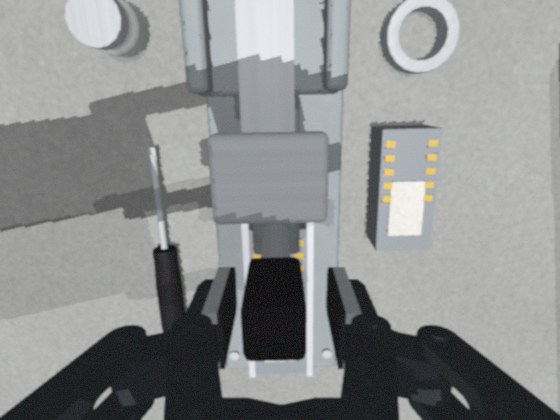

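```bash
python3 -m crank '[[0,0,0,-2,-2,8,0.6],[0,0,0,0,0,0,0.6],[0,0,0,0,0,0,1],[0,0,0,0,0,0,1],[0,0,0,0,0,0,1],[0,0,0,0,0,0,1]]' 60; python3 w.py wrist4
```

```text
t: 3.43
tool_pos: [0.5422, 0.0391, 0.3856]
tool_rot: [2.472, 1.939, 0.012]
contact_force: [-0.1, 0.3, 2.7]
opening: 0.0231
t 3.433 pos [0.5422 0.0391 0.3856] F [-0.13  0.26  2.66] open 0.0231
tool x,y [0.238 0.971] [ 0.971 -0.238] z [ 0.006  0.005 -1.   ]
```

View pics/wrist4.png

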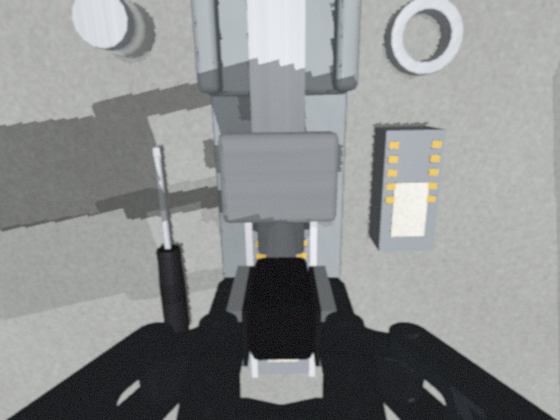

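```bash
python3 -m crank '[[0,0,0,0,0,-8,1],[0,0,0,0,0,-8,1],[0,0,0,0,0,-8,1],[0,0,0,0,0,-8,1]]' 80; python3 -m crank '[[0,0,0,0,0,-7,1],[0,0,0,0,0,-5,1]]'
```

```text
t: 3.82
tool_pos: [0.5426, 0.0389, 0.4039]
tool_rot: [-2.47, -1.937, -0.01]
contact_force: [8.7, 0.7, -12.7]
opening: 0.0224
t: 3.98
tool_pos: [0.5429, 0.0388, 0.4093]
tool_rot: [-2.469, -1.936, -0.009]
contact_force: [7.3, 1.1, -12.7]
opening: 0.0227
```

```bash
python3 -m crank '[[0,0,0,0,0.5,-12,1],[0,0,0,0,0.5,-12,1],[0,0,0,0,0,-12,1]]'; python3 w.py wrist5
```

```text
t: 4.23
tool_pos: [0.544, 0.0385, 0.4319]
tool_rot: [-2.464, -1.932, -0.001]
contact_force: [6.6, 1.7, -12.2]
opening: 0.0223
t 4.233 pos [0.544  0.0385 0.4319] F [  6.62   1.71 -12.23] open 0.0223
tool x,y [0.238 0.971] [ 0.971 -0.238] z [-0.006  0.008 -1.   ]
```

View pics/wrist5.png

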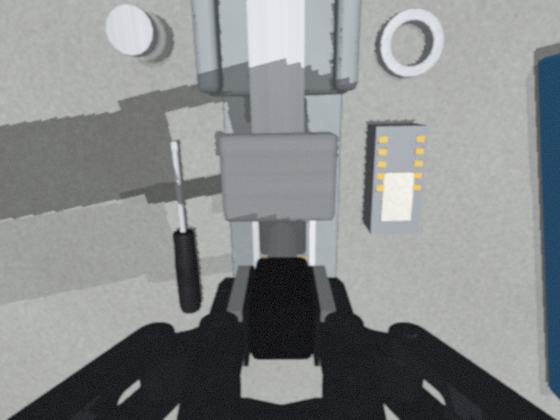

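```bash
python3 -m crank '[[0,0,0,0,0,-11,1],[0,0,0,0,0,-11,1]]'; python3 w.py wrist6 handle pad
```

```text
t: 4.45
tool_pos: [0.5444, 0.0385, 0.4498]
tool_rot: [-2.463, -1.932, 0.001]
contact_force: [3.8, 1.1, -11.2]
opening: 0.0227
t 4.45 pos [0.5444 0.0385 0.4498] F [  3.85   1.11 -11.2 ] open 0.0227
tool x,y [0.238 0.971] [ 0.971 -0.238] z [-0.008  0.009 -1.   ]
handle [0.5417 0.0354 0.2823] 0.83 in tool mm [ -4.7  -0.3 167.4]
pad [0.5517 0.0892 0.3092] 0.59 in tool mm [ 50.1  -3.7 140.9]
```

```bash
python3 -m crank '[[0,0,0,0,0,0,0.3],[0,0,0,0,0,0,-0.2],[0,0,0,0,0,0,-0.5],[0,0,0,0,0,-20,-0.5],[0,0,0,0,0,-25,-0.5],[0,0,0,0,0,-15,-0.5]]'; python3 w.py wrist7 handle pad
```

```text
t: 5.1
tool_pos: [0.5437, 0.0374, 0.514]
tool_rot: [-2.461, -1.925, 0.011]
contact_force: [1.4, 0.4, -0.5]
opening: 0.064
t 5.1 pos [0.5437 0.0374 0.514 ] F [ 1.37  0.43 -0.54] open 0.064
tool x,y [0.24  0.971] [ 0.971 -0.24 ] z [-0.016  0.009 -1.   ]
handle [0.5446 0.0379 0.2833] 0.93 in tool mm [ -0.5   4.9 230.6]
pad [0.5526 0.091  0.3087] 0.69 in tool mm [ 53.1  -0.6 205.6]
```

View pics/wrist7.png

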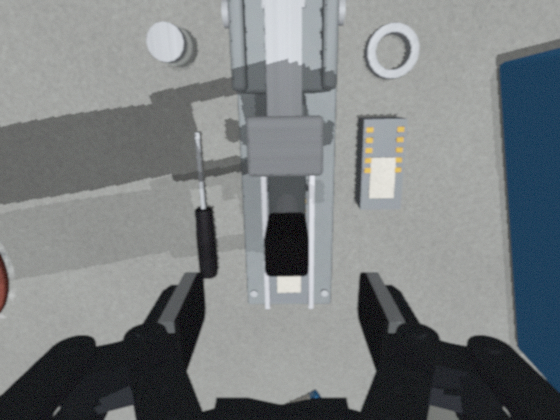

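```bash
python3 -m crank '[[-0.018,-0.005,0,-30,0,0,1],[0,0,0,-37,0,0,1],[0,0,0,-37,0,0,1],[0,0,0,-37,0,0,1],[0,0,0,-37,0,0,1],[0,0,0,-37,0,0,1],[0,0,0,-6,0,0,1],[0,0,0,0,0,0,1]]'; python3 w.py wrist8 module_front module_mid home
```

```text
t: 5.92
tool_pos: [0.4873, -0.184, 0.503]
tool_rot: [-2.462, -1.936, 0.007]
contact_force: [0.2, -0.1, -0.5]
opening: 0.0002
t 5.917 pos [ 0.4873 -0.184   0.503 ] F [ 0.17 -0.14 -0.49] open 0.0002
tool x,y [0.236 0.972] [ 0.972 -0.236] z [-0.009  0.005 -1.   ]
module_front [ 0.501  -0.1352  0.0398] 0.67 in tool mm [ 49.4   6.5 463.3]
module_mid [ 0.5219 -0.0647  0.0366] 0.9 in tool mm [122.8  10.3 466.7]
home [ 0.5218 -0.0604  0.0391] 0.68 in tool mm [127.    9.1 464.2]
```

View pics/wrist8.png

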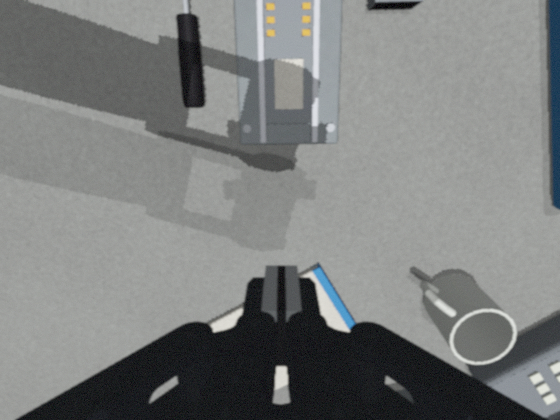

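```bash
python3 -m crank '[[-0.010,-0.003,0,0,4,0,1],[0,0,0,0,0,40,1],[0,0,0,0,0,40,1],[0,0,0,0,0,40,1],[0,0,0,0,0,40,1],[0,0,0,0,0,40,1],[0,0,0,0,0,30,1],[0,0,0,0,0,0,1]]'; python3 w.py wrist9 module_front module_mid stop
```

```text
t: 6.78
tool_pos: [0.5006, -0.1737, 0.2731]
tool_rot: [2.432, 1.957, 0.018]
contact_force: [-1.6, 0.4, -0.2]
opening: 0.0002
t 6.783 pos [ 0.5006 -0.1737  0.2731] F [-1.63  0.4  -0.17] open 0.0002
tool x,y [0.214 0.977] [ 0.977 -0.214] z [ 0.022 -0.009 -1.   ]
module_front [ 0.5007 -0.1341  0.0382] 0.71 in tool mm [ 39.6 -13.8 234.5]
module_mid [ 0.5186 -0.0635  0.0398] 0.84 in tool mm [112.4 -11.4 232.6]
```

View pics/wrist9.png

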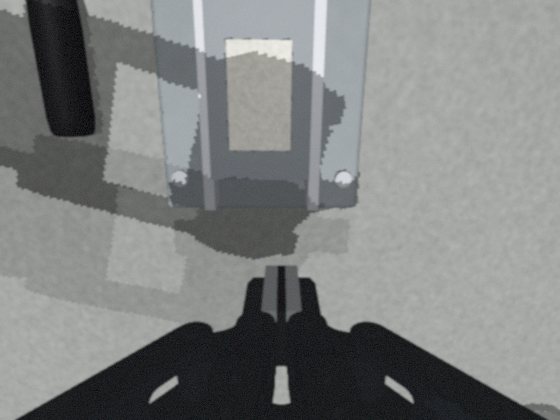

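```bash
python3 -m crank '[[0.023,0.004,0.022,-8,-9,0,1],[0,0,0,0,0,0,1],[0,0,0,0,0,0,1]]'; python3 w.py wrist10 module_front module_mid
```

```text
t: 7.23
tool_pos: [0.4949, -0.1835, 0.2915]
tool_rot: [2.451, 1.923, 0.018]
contact_force: [0.3, 0.0, -0.2]
opening: -0.0003
t 7.233 pos [ 0.4949 -0.1835  0.2915] F [ 0.26  0.02 -0.18] open -0.0003
tool x,y [0.238 0.971] [ 0.971 -0.238] z [ 0.025 -0.013 -1.   ]
module_front [ 0.4987 -0.1342  0.0365] 0.76 in tool mm [ 50.5 -15.  254.3]
module_mid [ 0.5207 -0.0595  0.0373] 0.62 in tool mm [128.3 -11.3 253.1]
```

View pics/wrist10.png

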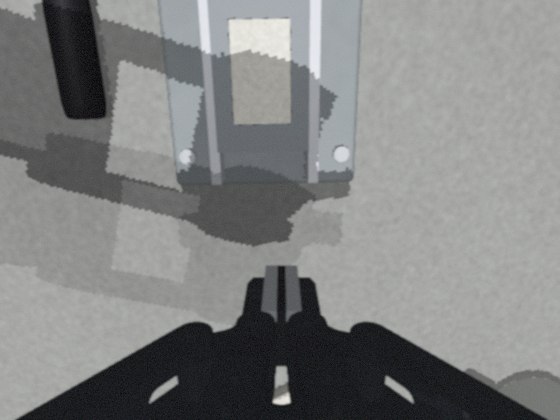

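```bash
cat > s.py <<'E'
from h import *
# stand frame report: tip pose
o=st();Rt=R.from_rotvec(o['tool_rot']).as_matrix()
d=np.array([.235,.972]);n=np.array([-.972,.235]);O=np.array([.543,.0358])
tip=o['tool_pos']+Rt[:,2]*.173
for k,v in(('tcp',o['tool_pos']),('tip',tip)):print(k,'stand x,y,z mm',np.round([(v[:2]-O)@d*1e3,(v[:2]-O)@n*1e3,v[2]*1e3],1))
t=Rt.T@np.array([0,0,-1]);print('level rx,ry',round(-t[1],4),round(t[0],4),'yaw rz',round(float(np.arctan2(Rt[1,0],Rt[0,0])-np.arctan2(d[1],d[0])),4))
F=o['contact_force'];print('F along',round(float(F[:2]@d),2),'lat',round(float(F[:2]@n),2),'z',round(F[2],2),'dq',np.abs(o['dq']).max().round(3))
E
python3 -m crank '[[0.015,0.004,0,0,0,5,1]]'; python3 s.py;python3 -m crank '[[0.015,0.004,0,0,0,5,1]]'; python3 s.py;python3 -m crank '[[0,0,0,0,0,0,1]]'; python3 s.py
```

```text
t: 7.47
tool_pos: [0.4951, -0.1835, 0.2865]
tool_rot: [2.462, 1.932, 0.008]
contact_force: [-0.3, 1.1, -0.3]
opening: 0.0
t 7.467 pos [ 0.4951 -0.1835  0.2865] F [-0.35  1.12 -0.28] open 0.0
tcp stand x,y,z mm [-224.4   -5.   286.5]
tip stand x,y,z mm [-224.9   -7.1  113.5]
level rx,ry 0.0125 0.003 yaw rz -0.0027
F along 1.01 lat 0.6 z -0.28 dq 0.125
t: 7.55
tool_pos: [0.4952, -0.1836, 0.2816]
tool_rot: [-2.469, -1.938, 0.001]
contact_force: [-0.1, 0.1, -0.5]
opening: 0.0002
t 7.55 pos [ 0.4952 -0.1836  0.2816] F [-0.11  0.08 -0.53] open 0.0002
tcp stand x,y,z mm [-224.5   -5.1  281.6]
tip stand x,y,z mm [-224.3   -4.6  108.6]
level rx,ry -0.0029 -0.0012 yaw rz -0.0028
F along 0.06 lat 0.12 z -0.53 dq 0.121
t: 7.63
tool_pos: [0.4949, -0.1834, 0.2802]
tool_rot: [-2.467, -1.936, 0.003]
contact_force: [-0.7, 0.4, 0.1]
opening: -0.0003
t 7.633 pos [ 0.4949 -0.1834  0.2802] F [-0.71  0.36  0.06] open -0.0003
tcp stand x,y,z mm [-224.4   -4.7  280.2]
tip stand x,y,z mm [-224.    -3.7  107.2]
level rx,ry -0.006 -0.002 yaw rz -0.0028
F along 0.19 lat 0.77 z 0.06 dq 0.004
```

```bash
python3 -m crank '[[-0.003,0,0,0,-2.5,20,1],[-0.003,0,0,0,-2,20,1],[0,0,0,0,0,15,1],[0,0,0,0,0,10,1],[0,0,0,0,0,5,1],[0,0,0,0,0,0,1]]'; python3 s.py; python3 w.py wrist11 module_front
```

```text
t: 8.13
tool_pos: [0.4906, -0.182, 0.206]
tool_rot: [-2.468, -1.938, -0.001]
contact_force: [0.3, 0.1, -0.0]
opening: -0.0002
t 8.133 pos [ 0.4906 -0.182   0.206 ] F [ 0.3   0.15 -0.05] open -0.0002
tcp stand x,y,z mm [-224.    -0.3  206. ]
tip stand x,y,z mm [-2.236e+02  1.000e-01  3.300e+01]
level rx,ry -0.0021 -0.0027 yaw rz -0.0023
F along 0.21 lat -0.26 z -0.05 dq 0.008
t 8.133 pos [ 0.4906 -0.182   0.206 ] F [ 0.3   0.15 -0.05] open -0.0002
tool x,y [0.237 0.971] [ 0.971 -0.237] z [-0.001  0.003 -1.   ]
module_front [ 0.5011 -0.1346  0.0358] 0.89 in tool mm [ 48.1  -0.7 170.4]
```

View pics/wrist11.png

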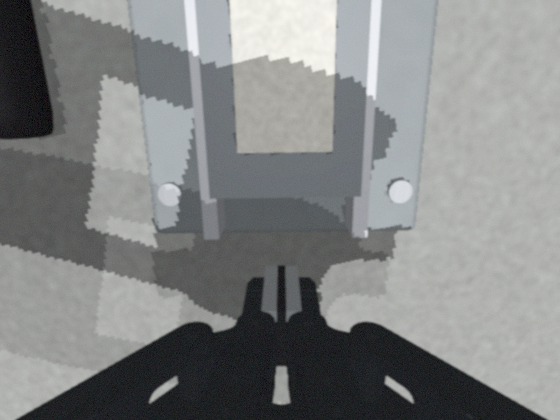

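```bash
python3 -m crank '[[0,0,0,10,0,3,1],[0,0,0,10,0,1,1],[0,0,0,8,0,0,1],[0,0,0,5,0,0,1]]'; python3 s.py;  python3 -m crank '[[0,0,0,5,0,0,1],[0,0,0,5,0,0,1]]'; python3 s.py
```

```text
t: 8.57
tool_pos: [0.5011, -0.1487, 0.2066]
tool_rot: [2.469, 1.935, 0.008]
contact_force: [1.0, -0.7, -0.1]
opening: 0.0
t 8.567 pos [ 0.5011 -0.1487  0.2066] F [ 0.96 -0.67 -0.08] open 0.0
tcp stand x,y,z mm [-189.2   -2.6  206.6]
tip stand x,y,z mm [-189.    -3.8   33.7]
level rx,ry 0.0064 -0.0011 yaw rz -0.0041
F along -0.43 lat -1.09 z -0.08 dq 0.133
t: 8.73
tool_pos: [0.5041, -0.1374, 0.2074]
tool_rot: [2.466, 1.936, 0.007]
contact_force: [-1.1, -1.5, -1.4]
opening: 0.0002
t 8.733 pos [ 0.5041 -0.1374  0.2074] F [-1.06 -1.51 -1.37] open 0.0002
tcp stand x,y,z mm [-177.5   -2.8  207.4]
tip stand x,y,z mm [-177.6   -4.2   34.4]
level rx,ry 0.0076 0.0003 yaw rz -0.0022
F along -1.72 lat 0.68 z -1.37 dq 0.136
```

```bash
python3 -m crank '[[0.006,0,0,6,-1.5,3,1],[0,0,0,6,-1.5,2,1],[0,0,0,6,0,1,1]]'; python3 s.py;  python3 -m crank '[[0,0,0,6,0,0,1],[0,0,0,6,0,0,1]]'; python3 s.py
```

```text
t: 8.98
tool_pos: [0.5067, -0.1183, 0.2031]
tool_rot: [2.465, 1.937, 0.001]
contact_force: [-0.9, -3.0, 2.7]
opening: -0.0001
t 8.983 pos [ 0.5067 -0.1183  0.2031] F [-0.85 -3.04  2.73] open -0.0001
tcp stand x,y,z mm [-158.4   -0.9  203.1]
tip stand x,y,z mm [-159.    -1.9   30.1]
level rx,ry 0.0057 0.0037 yaw rz -0.0015
F along -3.15 lat 0.11 z 2.73 dq 0.154
t: 9.15
tool_pos: [0.5097, -0.1057, 0.203]
tool_rot: [2.465, 1.936, 0.001]
contact_force: [-1.1, -3.0, 1.7]
opening: -0.0001
t 9.15 pos [ 0.5097 -0.1057  0.203 ] F [-1.09 -3.01  1.68] open -0.0001
tcp stand x,y,z mm [-145.3   -0.9  203. ]
tip stand x,y,z mm [-146.    -1.9   30. ]
level rx,ry 0.0057 0.0041 yaw rz -0.0017
F along -3.18 lat 0.35 z 1.68 dq 0.153
```

```bash
python3 -m crank '[[0,0,0,5,-0.5,0,1],[0,0,0,4,0,0,1]]'; python3 s.py|grep -E "tip|along";  python3 -m crank '[[0,0,0,3,0,0,1],[0,0,0,3,0,0,1]]' >/dev/null; python3 s.py|grep -E "tip|along";python3 w.py wrist12 home module_mid module_front
```

```text
t: 9.32
tool_pos: [0.5117, -0.0956, 0.203]
tool_rot: [2.465, 1.937, 0.0]
contact_force: [-0.5, -2.8, 1.5]
opening: -0.0002
tip stand x,y,z mm [-135.8   -1.4   30. ]
F along -2.88 lat -0.17 z 1.51 dq 0.105
tip stand x,y,z mm [-128.9   -1.4   30. ]
F along -3.06 lat -0.53 z 1.76 dq 0.08
t 9.483 pos [ 0.5133 -0.0888  0.203 ] F [-0.2  -3.1   1.76] open 0.0
tool x,y [0.236 0.972] [ 0.972 -0.236] z [ 0.004 -0.006 -1.   ]
module_mid [ 0.5335 -0.0028  0.0384] 0.72 in tool mm [ 89.1  -1.6 164.2]
```

View pics/wrist12.png

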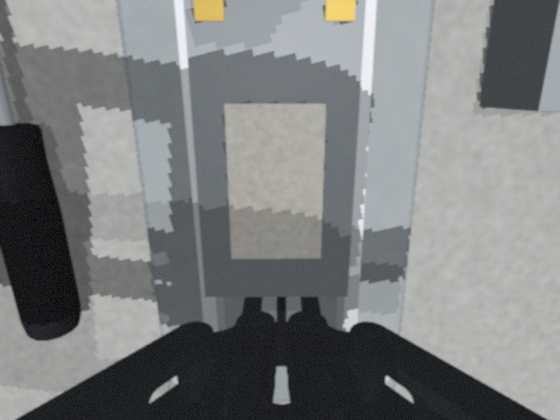

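```bash
for i in 1; do python3 -m crank '[[0,0,0,3,0,0,1]]' >/dev/null; python3 s.py|grep -E "tip|along";done;  python3 -m crank '[[0,0,0,3,0,0,1]]' >/dev/null; python3 s.py|grep -E "tip|along"
```

```text
tip stand x,y,z mm [-126.9   -1.1   29.6]
F along -17.89 lat -2.69 z 1.62 dq 0.12
tip stand x,y,z mm [-126.9   -2.    29.9]
F along -18.96 lat -2.5 z -0.03 dq 0.085
```

```bash
python3 -m crank '[[0,0,0,3,0,0,1]]' >/dev/null; python3 s.py|grep -E "tip|along"; python3 -m crank '[[0,0,0,2,0,0,1]]' >/dev/null; python3 s.py|grep -E "tip|along"
```

```text
tip stand x,y,z mm [-127.    -2.8   30.2]
F along -14.14 lat 0.61 z -0.47 dq 0.098
tip stand x,y,z mm [-127.2   -2.9   30.1]
F along -6.76 lat -0.26 z -1.78 dq 0.062
```

```bash
python3 -m crank '[[0,0,0,-8,1,-2,1],[0,0,0,-12,1,-3,1],[0,0,0,-10,0,-15,1],[0,0,0,0,0,-25,1],[0,0,0,0,0,-30,1],[0,0,0,0,0,-30,1],[0,0,0,0,0,-20,1],[0,0,0,0,0,-10,1]]'; python3 s.py; python3 w.py wrist13 module_mid module_front stop
```

```text
t: 10.68
tool_pos: [0.5068, -0.1153, 0.3392]
tool_rot: [2.465, 1.935, -0.027]
contact_force: [0.1, 1.0, 0.0]
opening: -0.0001
t 10.683 pos [ 0.5068 -0.1153  0.3392] F [0.07 1.02 0.  ] open -0.0001
tcp stand x,y,z mm [-1.554e+02 -3.000e-01  3.392e+02]
tip stand x,y,z mm [-158.5    0.5  166.3]
level rx,ry -0.0048 0.0179 yaw rz -0.0026
F along 1.01 lat 0.17 z 0.0 dq 0.231
t 10.683 pos [ 0.5068 -0.1153  0.3392] F [0.07 1.02 0.  ] open -0.0001
tool x,y [0.238 0.971] [ 0.971 -0.238] z [-0.009 -0.016 -1.   ]
module_mid [ 0.536  -0.0024  0.0386] 0.86 in tool mm [122.    3.  298.5]
module_front [ 0.5158 -0.0777  0.038 ] 0.96 in tool mm [ 44.1   1.2 300.5]
```

View pics/wrist13.png

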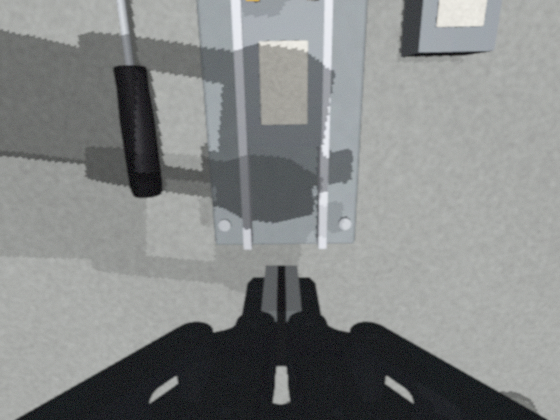

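```bash
python3 -m crank '[[0,0,0,0,0,-35,1],[-0.005,0.009,0,0,0,-38,1],[0,0.009,0,0,0,-38,1],[0,0,0,0,0,-38,1],[0,0,0,0,0,-25,1],[0,0,0,0,0,-10,1],[0,0,0,0,0,0,1]]'; python3 s.py
```

```text
t: 11.47
tool_pos: [0.5085, -0.1142, 0.5034]
tool_rot: [-2.439, -1.917, 0.033]
contact_force: [0.4, 0.2, -0.5]
opening: 0.0002
t 11.467 pos [ 0.5085 -0.1142  0.5034] F [ 0.38  0.15 -0.52] open 0.0002
tcp stand x,y,z mm [-153.9   -1.7  503.4]
tip stand x,y,z mm [-152.6    5.9  330.6]
level rx,ry -0.0439 -0.0075 yaw rz -0.0019
F along 0.24 lat -0.33 z -0.52 dq 0.025
```

```bash
python3 -m crank '[[-0.02,-0.004,0,0,0,-15,1],[-0.02,-0.004,0,15,0,-5,1],[0,0,0,25,0,0,1],[0,0,0,25,0,0,1],[0,0,0,25,0,0,1],[0,0,0,25,0,0,1],[0,0,0,20,0,0,1],[0,0,0,10,0,0,1]]' >/dev/null; python3 s.py
```

```text
t 12.133 pos [0.5456 0.0291 0.505 ] F [ 0.07 -0.21 -0.16] open 0.0
tcp stand x,y,z mm [ -5.9  -4.1 505. ]
tip stand x,y,z mm [ -6.2   0.6 332.1]
level rx,ry -0.0272 0.0022 yaw rz -0.0082
F along -0.19 lat -0.12 z -0.16 dq 0.224
```

```bash
python3 -m crank '[[-0.014,0,0.004,15,-1,-5,1],[-0.012,0,0.004,20,-1,0,1],[0,0,0,15,0,0,1],[0,0,0,10,0,0,1],[0,0,0,0,0,0,1]]' >/dev/null; python3 s.py; python3 w.py wrist14 pad handle;python3 - <<'E'
from h import *
for n in ['scene','side']:
    p=eyes.get_image(n)
    for q in ['pad','handle','module_mid','module_front']:
        r=spotter.mark_of(q,p); print(n,q,[(np.round(d['centre'],4),round(d['confidence'],2)) for d in r[:1]])
save(p,'side14')
E
```

```text
t 12.55 pos [0.5595 0.0914 0.4997] F [-0.99  0.04  0.02] open -0.0001
tcp stand x,y,z mm [ 57.9  -3.  499.7]
tip stand x,y,z mm [ 56.7  -0.5 326.7]
level rx,ry -0.014 0.007 yaw rz -0.0144
F along -0.19 lat 0.97 z 0.02 dq 0.023
t 12.55 pos [0.5595 0.0914 0.4997] F [-0.99  0.04  0.02] open -0.0001
tool x,y [0.249 0.968] [ 0.968 -0.249] z [-0.015 -0.003 -1.   ]
pad [0.5543 0.0882 0.3117] 0.72 in tool mm [ -3.   -1.6 188.1]
scene pad [(array([0.5564, 0.09  , 0.3094]), 0.55)]
scene handle [(array([0.5452, 0.0362, 0.288 ]), 0.6)]
scene module_mid [(array([ 0.5378, -0.0074,  0.0368]), 0.79)]
scene module_front [(array([ 0.5143, -0.0763,  0.036 ]), 0.9)]
side pad [(array([ 4.412e-01,  4.020e-01, -3.000e-04]), 0.7)]
side handle [(array([0.5427, 0.0371, 0.2893]), 0.81)]
side module_mid [(array([ 0.5363, -0.0014,  0.039 ]), 0.9)]
side module_front [(array([ 0.5133, -0.0779,  0.0343]), 0.76)]
```

View pics/wrist14.png

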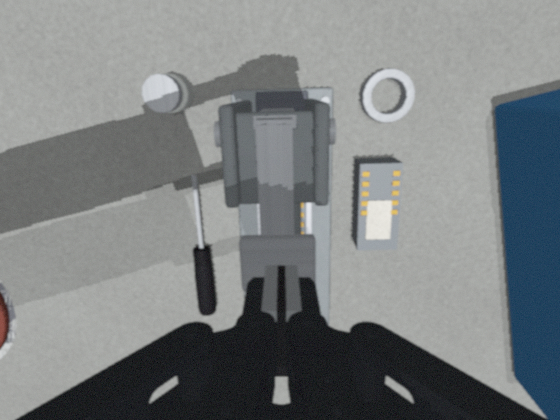

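View pics/side14.png

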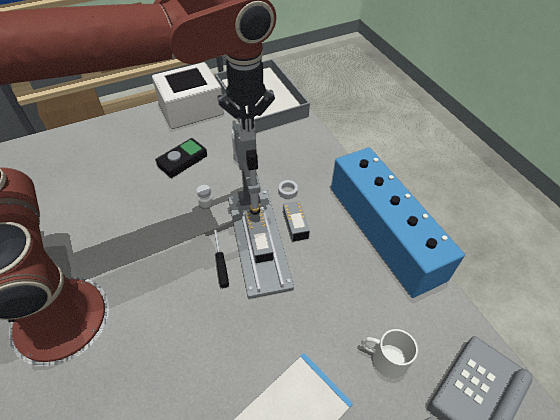

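```bash
python3 -m crank '[[-0.014,0.007,-0.014,0,0,6,1],[0,0,0,0,0,6,1]]' >/dev/null; python3 s.py; python3 -m crank '[[0,0,0,0,0,3,1]]' >/dev/null; python3 s.py|grep -E "tip|along"
```

```text
t 13.367 pos [0.5594 0.09   0.4906] F [-0.76 -0.24 -0.43] open -0.0003
tcp stand x,y,z mm [ 56.6  -3.2 490.6]
tip stand x,y,z mm [ 56.9  -4.4 317.6]
level rx,ry 0.007 -0.0021 yaw rz -0.0012
F along -0.41 lat 0.68 z -0.43 dq 0.115
tip stand x,y,z mm [ 56.8  -4.1 313.4]
F along 0.24 lat 0.05 z 0.09 dq 0.07
```

```bash
python3 -m crank '[[0.004,0,0,0,-3,2,1]]' >/dev/null; python3 s.py|grep -E "tip|along"; python3 -m crank '[[0,0,0,0,0,3,1]]' >/dev/null; python3 s.py|grep -E "tip|along"; python3 -m crank '[[0,0,0,0,0,3,1]]' >/dev/null; python3 s.py|grep -E "tip|along|lev"
```

```text
tip stand x,y,z mm [ 56.7  -0.4 310.4]
F along -0.73 lat -0.03 z -0.26 dq 0.114
tip stand x,y,z mm [ 56.5   0.  307.3]
F along -1.69 lat -0.06 z 1.82 dq 0.071
tip stand x,y,z mm [ 56.    0.  304.3]
level rx,ry 0.0015 0.0004 yaw rz -0.0013
F along -1.83 lat 0.01 z 2.01 dq 0.057
```

```bash
for i in 1; do python3 -m crank '[[0,0,0,0,0,3,1],[0,0,0,0,0,3,1]]' >/dev/null; python3 s.py|grep -E "tip|along"; done; python3 -m crank '[[0,0,0,0,0,3,1]]' >/dev/null; python3 s.py|grep -E "tip|along"; python3 -m crank '[[0,0,0,0,0,3,1]]' >/dev/null; python3 s.py|grep -E "tip|along|lev"
```

```text
tip stand x,y,z mm [ 5.540e+01 -2.000e-01  2.993e+02]
F along -1.05 lat 1.94 z 6.2 dq 0.055
tip stand x,y,z mm [ 5.540e+01 -2.000e-01  2.971e+02]
F along -1.68 lat 2.45 z 6.24 dq 0.054
tip stand x,y,z mm [ 5.550e+01 -2.000e-01  2.949e+02]
level rx,ry 0.0039 0.001 yaw rz -0.0017
F along -1.91 lat 1.77 z 4.93 dq 0.051
```

```bash
python3 -m crank '[[0,0,0,0,0,4,1],[0,0,0,0,0,4,1],[0,0,0,0,0,4,1],[0,0,0,0,0,4,1]]' >/dev/null; python3 s.py|grep -E "tip|along|lev"
```

```text
tip stand x,y,z mm [ 5.540e+01 -2.000e-01  2.827e+02]
level rx,ry 0.0059 0.0004 yaw rz -0.0016
F along -2.55 lat 3.03 z 5.29 dq 0.07
```

```bash
python3 -m crank '[[0,0,0,0,0,4,1],[0,0,0,0,0,3,1]]' >/dev/null; python3 s.py|grep -E "tip|along|lev"; python3 -m crank '[[0,0,0,0,0,2.5,1]]' >/dev/null; python3 s.py|grep -E "tip|along"
```

```text
tip stand x,y,z mm [ 5.540e+01 -2.000e-01  2.772e+02]
level rx,ry 0.0068 0.0001 yaw rz -0.0015
F along -2.1 lat 2.06 z 5.17 dq 0.048
tip stand x,y,z mm [ 5.540e+01 -2.000e-01  2.754e+02]
F along -1.43 lat 2.59 z 5.5 dq 0.039
```

```bash
python3 -m crank '[[0,0,0,0,0,2.5,1]]' >/dev/null; python3 s.py|grep -E "tip|along"; python3 -m crank '[[0,0,0,0,0,2.5,1]]' >/dev/null; python3 s.py|grep -E "tip|along"
```

```text
tip stand x,y,z mm [ 5.550e+01 -2.000e-01  2.736e+02]
F along -2.03 lat 1.47 z 4.92 dq 0.041
tip stand x,y,z mm [ 5.550e+01 -2.000e-01  2.719e+02]
F along -2.45 lat 2.33 z 5.14 dq 0.039
```

```bash
python3 -m crank '[[0,0,0,0,0,2.5,1]]' >/dev/null; python3 s.py|grep -E "tip|along"; python3 -m crank '[[0,0,0,0,0,2.5,1]]' >/dev/null; python3 s.py|grep -E "tip|along"
```

```text
tip stand x,y,z mm [ 5.550e+01 -2.000e-01  2.702e+02]
F along -1.08 lat 3.18 z 5.35 dq 0.04
tip stand x,y,z mm [ 5.550e+01 -2.000e-01  2.685e+02]
F along -1.47 lat 2.89 z 5.65 dq 0.038
```

```bash
python3 -m crank '[[0,0,0,0,0,2.5,1]]' >/dev/null; python3 s.py|grep -E "tip|along"; python3 -m crank '[[0,0,0,0,0,2.5,1]]' >/dev/null; python3 s.py|grep -E "tip|along"
```

```text
tip stand x,y,z mm [ 5.550e+01 -2.000e-01  2.669e+02]
F along -1.9 lat 2.32 z 5.75 dq 0.04
tip stand x,y,z mm [ 5.550e+01 -2.000e-01  2.651e+02]
F along -3.16 lat 2.16 z 5.43 dq 0.039
```

```bash
python3 -m crank '[[0,0,0,0,0,2.5,1]]' >/dev/null; python3 s.py|grep -E "tip|along"; python3 -m crank '[[0,0,0,0,0,2.5,1]]' >/dev/null; python3 s.py|grep -E "tip|along"
```

```text
tip stand x,y,z mm [ 55.4  -0.3 263.6]
F along -3.97 lat 2.96 z 10.13 dq 0.027
tip stand x,y,z mm [ 55.4  -0.4 263.3]
F along -3.69 lat 5.87 z 13.3 dq 0.016
```

```bash
python3 -m crank '[[0,0,0,0,0,2.5,1]]' >/dev/null; python3 s.py|grep -E "tip|along"; python3 -m crank '[[0,0,0,0,0,2.5,1]]' >/dev/null; python3 s.py|grep -E "tip|along"
```

```text
tip stand x,y,z mm [ 55.4  -0.5 263.6]
F along -3.16 lat 5.84 z 11.34 dq 0.014
tip stand x,y,z mm [ 55.4  -0.5 263.6]
F along -2.6 lat 4.72 z 10.47 dq 0.009
```

```bash
python3 -m crank '[[0,0,0,0,0,-4,1],[0,0,0,0,0,-6,1],[0,0,0,0,0,-8,1],[0,0,0,0,0,-15,1],[0,0,0,0,0,-20,1],[0,0,0,0,0,-20,1],[0,0,0,0,0,-10,1],[0,0,0,0,0,0,1]]' >/dev/null; python3 s.py; python3 - <<'E'
from h import *
for n in ['scene','side']:
    p=eyes.get_image(n)
    for q in ['pad','handle','module_mid','module_front']:
        r=spotter.mark_of(q,p); print(n,q,[(np.round(d['centre'],4),round(d['confidence'],2)) for d in r[:1]])
    x=200 if n=='side' else 220; y=110 if n=='side' else 160
    cv2.imwrite(f'pics/{n}15.png',cv2.resize(p['image'][y:y+160,x:x+180,::-1],None,fx=4,fy=3.75,interpolation=cv2.INTER_CUBIC))
E
```

```text
t 16.117 pos [0.5532 0.091  0.5214] F [ 0.46 -0.92  0.53] open 0.0001
tcp stand x,y,z mm [ 56.    3.  521.4]
tip stand x,y,z mm [ 56.9   1.5 348.4]
level rx,ry 0.0086 -0.0049 yaw rz 0.0005
F along -0.79 lat -0.67 z 0.53 dq 0.009
scene pad [(array([0.5558, 0.0914, 0.271 ]), 0.76)]
scene handle []
scene module_mid [(array([ 0.5355, -0.0074,  0.034 ]), 0.69)]
scene module_front [(array([ 0.5173, -0.0771,  0.0341]), 0.77)]
side pad [(array([0.5584, 0.0907, 0.2709]), 0.73)]
side handle [(array([0.5429, 0.0333, 0.2473]), 0.85)]
side module_mid [(array([ 0.5352, -0.0013,  0.0384]), 0.85)]
side module_front [(array([ 0.5154, -0.0814,  0.0376]), 0.59)]
```

View pics/side15.png

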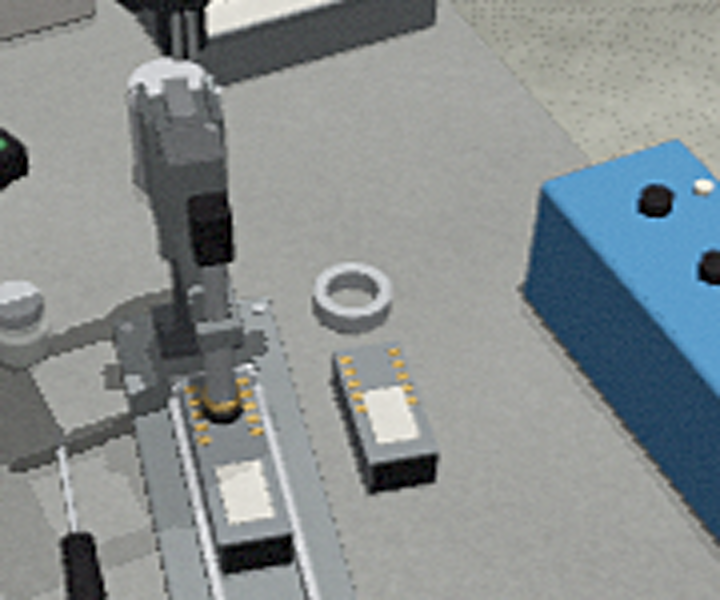

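View pics/scene15.png

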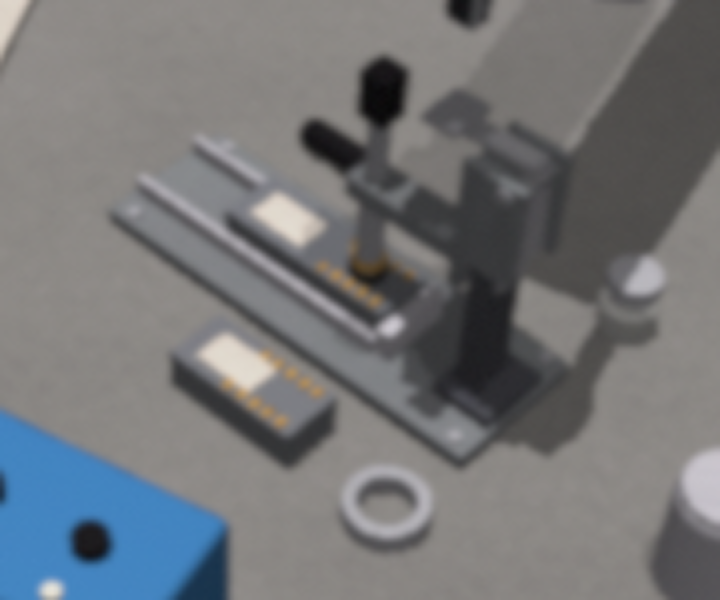

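```bash
python3 -c "
from station import ctrl
print(ctrl.finish_job())"
```

```text
the job is handed in; nothing more can be done
None
```

The relay cassette is loaded. It sits home against the end stop with the slide's foot resting on it, and I handed the job in at about 16 s. No verdict was reported.

1. **Slide lift:** I pinched the grip and pulled the slide up about 64 mm, past the 60 mm tooth, then let go. The networks put the grip and pad at that height afterwards.
2. **Cassette:** I pushed it along the channel with about 3 N until it stopped dead. The push peaked at about 19 N, below the stop's 30 N limit. The networks put the cassette's middle within about 5 mm of home, which is roughly their accuracy. The stall position and the pictures agree that it is home.
3. **Foot:** I pressed the thumb pad and the slide came down under about 5 to 6 N. It stopped at about 29–30 mm slide height, between two teeth, so the stop was the foot touching rather than the pawl catching. The highest reading on the pad was about 13 N, part of it the slide's own brake, so the foot pressed with less than that, under the 16 N limit.

**Last checks:** After I let go, the pictures show the foot on the cassette, the gripper about 75 mm above the pad, and the spare cassette, driver, jar and collar apparently where they were. The grip reads 30 mm up, matching the touch. The pad reads 26 mm, about 3 mm lower, which is within the networks' error. In the scene picture taken then, the network did not find the grip, so that height comes from the side camera only.

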